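Fit a spring channel nut into the fixture channel

ROBOT

A 6-joint arm with a two-finger parallel gripper is mounted at the origin on a cart in front of the work surface, level with it; the furniture and walls round the work are solid. World frame = base frame: x ahead of the robot, y to its left, z up, the work surface at z = 0. Lengths are in mm, angles in rad, forces in N, time in s.
With the tool pointing down it reaches from about 350 to 775 mm from the base axis. Payload 7.3 kg.
Tool frame: the origin (TCP) lies midway between the tips of the shut fingers; the grasp point (between the pads) lies 19 mm behind it; x points along the fingers, y is the direction in which the jaws open and shut, and the axes are right-handed (so a half turn about x gives the same grasp; the last joint's range is limited). The gripper opens to 92 mm and grips with 3 to 60 N. Pads are 19 mm wide; open, the fingers measure 130 mm over their backs; the gripper's body (75 mm by 190 mm) begins 47 mm behind the grasp point.
Start: joints at [1.173, 0.342, 1.524, -0, 1.275, -0.146], TCP at [130.786, 508.468, 226.741] pointing down, gripper open.
Joint ranges: [-2.53, 2.53], [-0.77, 2.02], [0.04, 2.7], [-1, 4.14], [0.28, 2.66], [-3.11, 3.11]. Speed limits (rad/s): [2.57, 2.57, 3.14, 3.14, 3.14, 3.14].

INTERFACE

Orientations are given as [roll, pitch, yaw] about the fixed x, y, z axes, in that order (R = Rz(yaw) Ry(pitch) Rx(roll)).
In Python, from plant import get_obs, capture, close_job gives the robot as it stands. The module is installed in compiled form; this text tells all that it offers.
- The arm moves only by the tool send_rows, never from a script. Its argument "moves" is a list of rows, each a list of 4 numbers: the shift along the tool's x, y, z in mm, then the turn about the tool's x in degrees. In form: [[tx, ty, tz, yaw], ...]. A call has 1 to 8 rows; each row shifts and turns the commanded pose from where the row before left it, along the tool's axes as they then stand; what a row does not reach is not made up. A row lasts 1/8 s, in which the tool goes at most 62.5 mm and 10.7 degrees, less where a joint would pass 70% of its speed; a pose out of reach is approached as far as the arm can. A call with a gripper value outside its range is refused whole. "hand" is the opening, from 0 (shut) to 1 (fully open), set as the call begins (left out, the last holds). The fingers move at their own pace and stop on an object; the grip force is fixed at half the most. Time passes only in rows, so rows that do not move let the fingers close. It gives the time, the measured TCP pose, the force and the opening at its end, in the units of the state.
- get_obs(): the state, without advancing time (a new reading comes with each control period).
- capture(name): name is "side" or "top" or "wrist"; returns a dict with "image" (420x560x3 uint8, red, green, blue), "K" (3x3 intrinsics, pixels), "dist" ([k1, k2, p1, p2, k3] as OpenCV has them; the pictures are not rectified), "position" and "attitude" of the camera in the world; the wrist camera has in their place "mount" (4x4, takes a point from camera to tool coordinates, whose origin is the TCP and whose axes are the tool frame's). Camera axes: x right, y down, z forward; pixel columns grow to the right and rows downward; lengths in mm; the calibration is good to about 2 mm. A picture is of the moment at which its call begins: read the wrist's pose just before it. There is no depth.
- close_job(): hands the job in, once; it reports no verdict.
The state is a dict: "time": time; "joint_positions": joint angles; "dq": joint speeds; "tau": joint torques, N m; "tool_pos": TCP position; "tcp_rot": TCP orientation; "contact_force": force on the tool from outside, world axes, zero at the start; "moment": the same for the moment, N m; "grip_width": finger opening in mm.
Only numpy, scipy, OpenCV 4.12 (cv2) and the standard library are available. Lean on these libraries where they do the work, as an engineer would, in place of code of your own. Each camera call takes 0.05 s, during which the arm holds its last target. There are 200 camera calls.

TASK

Fit the longer of the two spring nuts into the channel at the middle of the channel's length: let it in lengthwise through the slot, press it down against its spring, give it a quarter turn (either way) so that it lies square across the slot below the lips, and let go, so that its spring lifts it and both grooves catch the lips. Leave the short nut where it stands.

Things in the scene. Friction and masses are not known exactly. Their poses are not given: they have to be found in the camera images.
- long_nut: Long spring nut: steel bar 56 x 22 x 10 mm. Two cross grooves in its top, 13 to 24 mm from centre, floors 10 mm above origin; ridges beside them to 14 mm. Origin: centre of bar's underside; x along bar, z up. Below it a sprung foot reaches down 27 mm unloaded, 24 mm when standing, and yields up to 21 mm at 0.25 N/mm. About 90 mm tall, 80 g.
- long_grip (a point): Point inside the long nut's black finger grip where the middle of a grasp should be, 56 mm above the nut's origin. Grip: upright slab 36 mm long (along the nut's x, like the bar), 14 mm thick (along y: grasp across this), from 38 to 66 mm above the nut's origin, on a 16 mm round stem. Axes as the nut's.
- short_nut: Short spring nut of the same make, steel with black grip: bar 30 x 22 mm, no grooves, grip 24 mm long, 14 mm thick; about 90 mm tall. Too short to span the slot; leave it standing. Origin: centre of the bar's underside; x along the bar, z up.
- channel: Fixed steel channel 200 x 76 mm on a dark plate, slot up. Origin: mid-length, on the desk; x along slot, z up. Heights over origin: floor 9, lips' lower edges 38, tops 47 mm. Slot 34 mm wide; lip edges 3 mm thick; 70 mm wide inside. Dark lines on the lips mark mid-length. Long nut turns freely with its origin 15 to 24 mm above this one (19 good); turned and let go it rises to 28.
There are look-alikes about, which are no part of the job. What is shaped like the long_nut but red is not meant.

How it is judged (in metres and radians):
On the way:
1. the long nut is let into the slot lengthwise, its bar below the top of the lips (z of long_nut in the frame of channel below 0.032 m and horizontal distance between long_nut and channel below 0.06 m and angle between the x axis of long_nut and the x axis of channel, either way round below 0.35 rad), for 0.1 s.
At the end, for the whole second after the job is handed in: The long nut lies across the slot within 12 degrees, grooves up on the lips (origin 26 to 30 mm above the channel's), within 20 mm of mid-length and 8 mm of the centre line, upright within 0.1 rad, at rest; the short nut is within 30 mm of its start (angle between the x axis of long_nut and the y axis of channel, either way round below 0.21 rad and z of long_nut in the frame of channel between 0.026 and 0.03 m and y of long_nut in the frame of channel between -0.008 and 0.008 m and x of long_nut in the frame of channel between -0.02 and 0.02 m and angle between long_nut's own z axis and vertical below 0.1 rad and linear speed of long_nut below 0.02 m/s and distance of short_nut from where it was at the start of the episode below 0.03 m); the robot touches nothing.
It fails at once if the short nut is moved more than 30 mm from where it stood (distance of short_nut from where it was at the start of the episode above 0.03 m).
It also fails if it takes over 38 s, if anything falls off the work surface, if the arm or the gripper's body presses on something with over 40 N, if the wrist force passes 120 N, or if a joint passes its speed limit or range.

## Working session

There is one attempt and no reset: what is moved stays moved. The work goes in short steps, Python scripts to look and compute and a tool call to move; the robot and the scene stay as the last step left them, time stands still between calls to the robot, and variables do not carry over. Pictures are saved under pics/ and viewed, about 8 in all and at most 12, crops included, and the job is handed in when it is done.

Besides the shell and the picture viewer there is one more tool, called after "Emit:" by a JSON object that holds its "fn" and its "kwargs". send_rows: Moves the arm, as the interface text tells. Its arguments: {"type":"object","properties":{"moves":{"type":"array","items":{"type":"array","items":{"type":"number"}}},"hand":{"type":"number"}},"required":["moves"]}

```bash
mkdir -p pics
python3 - <<'E'
from plant import get_obs,capture
import cv2,pickle
print(get_obs())
for n in ("top","side"):
    c=capture(n); pickle.dump(c,open(n+".pkl","wb"))
    cv2.imwrite(f"pics/{n}.png",c["image"][:,:,::-1])
    print(n,{k:v for k,v in c.items() if k!="image"})
E
```

```text
{'time': 0.0, 'joint_positions': array([ 1.17300674e+00,  3.42712498e-01,  1.52505008e+00, -1.64336806e-05,
        1.27541471e+00, -1.46016232e-01]), 'dq': array([-0.0001352 ,  0.00123115,  0.00074613, -0.00078871,  0.00041243,
       -0.00076544]), 'tau': array([-7.94075095e-05, -4.31246352e+01, -2.44219726e+01,  7.17528211e-02,
        5.58433961e-02, -8.03952071e-05]), 'tool_pos': array([130.61261078, 508.05041025, 226.03874377]), 'tcp_rot': array([-1.70689617,  1.56921161, -1.95866473]), 'contact_force': array([-0.08514978, -0.04849587,  0.29412951]), 'moment': array([-0.00665319,  0.02322408,  0.06293487]), 'grip_width': 91.79585994824144}
top {'K': array([[436.10235163,   0.        , 282.2615157 ],
       [  0.        , 436.10235163, 205.91278158],
       [  0.        ,   0.        ,   1.        ]]), 'dist': array([-0.04774285,  0.        ,  0.        ,  0.        ,  0.        ]), 'position': array([ 424.48061177, -316.12806317,  931.11133215]), 'attitude': array([-3.05322895,  0.01339061, -1.59682496])}
side {'K': array([[410.99046371,   0.        , 276.4762138 ],
       [  0.        , 410.99046371, 204.88841783],
       [  0.        ,   0.        ,   1.        ]]), 'dist': array([-0.10951142,  0.        ,  0.        ,  0.        ,  0.        ]), 'position': array([ 248.38420282, -960.56328184,  560.75968118]), 'attitude': array([-2.18023575, -0.01119331, -0.38272795])}
```

View pics/top.png

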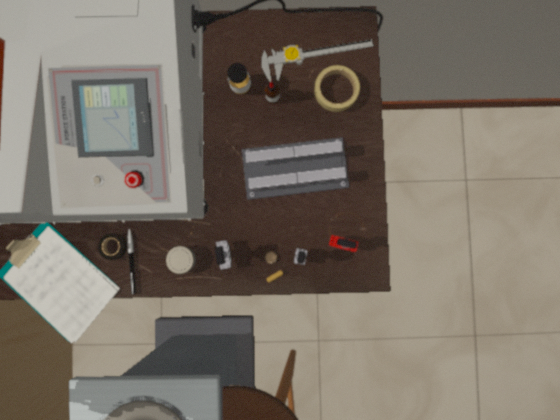

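View pics/side.png

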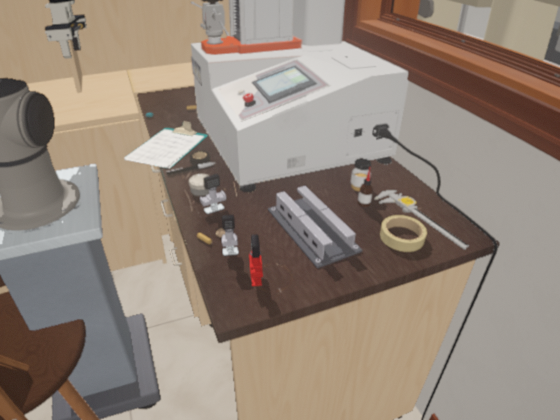

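The top view shows the channel at about (295,167). The candidates are a silver nut at (222,254), a silver nut at (301,256) and a red nut at (344,243). In the side view the silver ones are at (213,195) and (230,238). The one at top (222,254) looks longer, so I'll confirm it with an enlarged crop.

```bash
cat > h.py <<'E'
import numpy as np,cv2,pickle
from scipy.spatial.transform import Rotation as R
def load(n): return pickle.load(open(n+".pkl","rb"))
def pose(c,tool=None):
    if "mount" in c:
        M=np.array(c["mount"]); p,r=tool; Rt=R.from_euler("xyz",r).as_matrix()
        return Rt@M[:3,:3], Rt@M[:3,3]+p
    return R.from_euler("xyz",c["attitude"]).as_matrix(), np.array(c["position"])
def rays(c,uv,tool=None):
    Rc,p=pose(c,tool)
    n=cv2.undistortPoints(np.array(uv,float).reshape(-1,1,2),c["K"],c["dist"])[:,0]
    return p,(Rc@np.c_[n,np.ones(len(n))].T).T
def plane(c,uv,z,tool=None):
    p,d=rays(c,uv,tool); return p+d*((z-p[2])/d[:,2])[:,None]
def two(c1,u1,c2,u2):
    p,a=rays(c1,[u1]);q,b=rays(c2,[u2]);a=a[0];b=b[0]
    s=np.linalg.lstsq(np.c_[a,-b],q-p,rcond=None)[0]
    A=p+a*s[0];B=q+b*s[1]; return (A+B)/2,np.linalg.norm(A-B)
def proj(c,X,tool=None):
    Rc,p=pose(c,tool); return cv2.projectPoints(np.array(X,float).reshape(-1,3),cv2.Rodrigues(Rc.T)[0],-Rc.T@p,c["K"],c["dist"])[0][:,0]
E
python3 - <<'E'
from h import *
t,s=load("top"),load("side")
a=cv2.resize(t["image"][225:285,195:335],None,fx=5,fy=5,interpolation=2)
b=cv2.resize(s["image"][165:265,190:330],None,fx=2.8,fy=2.8,interpolation=2)
d=cv2.resize(t["image"][130:205,235:355],None,fx=3.3,fy=3.3,interpolation=2)
o=np.zeros((300+285,800,3),np.uint8); o[:300,:700]=a; o[300:300+280,:392]=b; o[300:300+d.shape[0],400:400+d.shape[1]]=d
cv2.imwrite("pics/crop.png",o[:,:,::-1])
print(plane(t,[[222,254],[301,256],[344,243]],40))
print(two(t,(222,254),s,(212,184)),two(t,(301,256),s,(229,226)))
E
```

```text
[[ 408.68728102 -180.88597978   40.        ]
 [ 400.58415152 -341.64582581   40.        ]
 [ 424.55774517 -429.8839802    40.        ]]
(array([ 409.85497695, -185.96243346,   72.46603081]), np.float64(1.2198138879822622)) (array([ 402.55463092, -341.16184087,   68.1701745 ]), np.float64(2.5139170825639066))
```

View pics/crop.png

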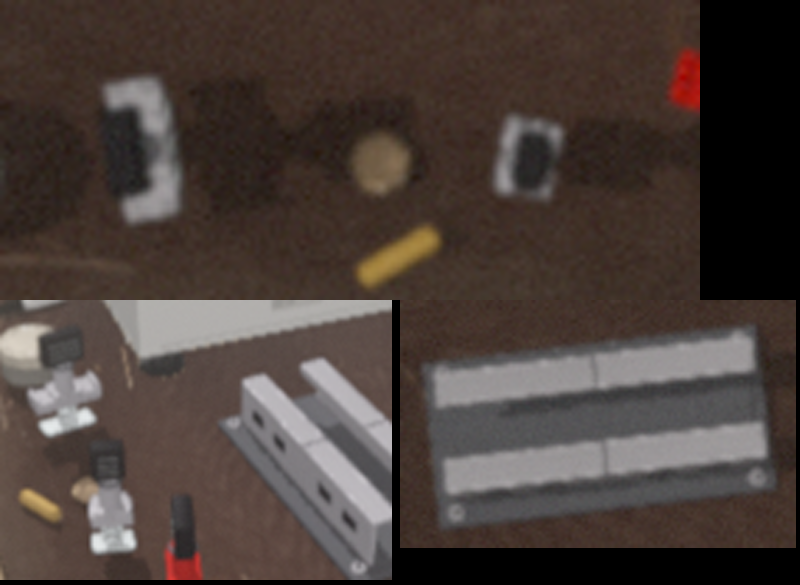

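The upper-left nut, top (222,254), is the long one. Its silver bar runs from about (216,241) to (231,268), it has end grooves in the side view and it isn't red. The one at (301,256) is the short nut, and the red one is a look-alike. The lip mid lines are at about (294,151) and (297,178). Next I'll measure with masks.

Run:
```python
from h import *
t,s=load("top"),load("side")
def rects(c,lo,hi,box,z,minA):
    x0,y0,x1,y1=box; g=cv2.cvtColor(c["image"],cv2.COLOR_RGB2GRAY)[y0:y1,x0:x1]
    g=cv2.resize(g,None,fx=4,fy=4,interpolation=2)
    m=((g>=lo)&(g<=hi)).astype(np.uint8)
    for k in cv2.findContours(m,0,2)[0]:
        if cv2.contourArea(k)<minA*16: continue
        b=cv2.boxPoints(cv2.minAreaRect(k)); uv=(b+.5)/4-.5+[x0,y0]
        P=plane(c,uv,z); e=P[1]-P[0];f=P[2]-P[1]
        l=e if np.linalg.norm(e)>np.linalg.norm(f) else f
        print(z,uv.mean(0).round(1),"ctr",P.mean(0).round(1),"sz",np.linalg.norm(e).round(1),np.linalg.norm(f).round(1),"yaw",np.degrees(np.arctan2(l[1],l[0])).round(1))
g=cv2.cvtColor(t["image"],cv2.COLOR_RGB2GRAY)
print(g[254,210:240],g[130:205:2,270])
print("lips");rects(t,118,255,(238,132,355,203),47,100)
print("long bar");rects(t,100,255,(208,236,238,275),35,60)
print("grip");rects(t,0,38,(214,244,228,267),90,20)
print("short");rects(t,100,255,(290,243,312,270),35,40)
lin=np.array([[595,370],[604,457]])
print(plane(t,(lin-[400,300])/3.3+[235,130],47))
```

```text
[ 41  41  48  49  43  42  34  41  37  34  42  29  31  50  68  80  86 105
 110  97  63  41  35  37  39  38  38  33  37  38] [ 52  49  56  52  55  56  57  59  73 100 152 148 150 151 155  89  65  70
  83  81  86  85  91 143 150 149 150 154 116  72  76  82  84  68  50  50
  54  54]
lips
47 [296.4 177.3] ctr [ 561.1 -336.9   47. ] sz 201.2 23.5 yaw -84.8
47 [293.2 150.6] ctr [ 616.8 -331.9   47. ] sz 201.2 25.9 yaw -84.8
long bar
35 [223.5 254.3] ctr [ 407.9 -183.1   35. ] sz 24.7 57.4 yaw -171.9
grip
90 [219.2 255.5] ctr [ 406.9 -183.1   90. ] sz 14.2 30.6 yaw -176.1
short
[[ 615.47496643 -333.62626868   47.        ]
 [ 560.49372051 -337.63310556   47.        ]]
```

Run:
```python
from h import *
from plant import get_obs
t,s=load("top"),load("side")
print("knob",two(t,(134,180),s,(249,100)))
print("corner",two(t,(205,218),s,(248,185)))
print("screen",two(t,(137,82),s,(289,66)),two(t,(152,156),s,(328,80)))
print("edge",plane(t,[[205,215],[100,222],[5,222]],0)[:,:2].round(),plane(t,[[205,215],[100,222],[5,222]],150)[:,:2].round())
print("side corner",two(t,(205,218),s,(205,112)))
print("cup",two(t,(180,260),s,(202,184)), "clip", two(t,(20,250),s,(185,130)))
o=get_obs();print(R.from_euler("xyz",o["tcp_rot"]).as_matrix().round(3))
```

```text
knob (array([542.15509577, -58.58555032, 206.10921299]), np.float64(4.724377968641234))
corner (array([ 494.89049982, -148.0449764 ,   27.88179292]), np.float64(23.003007498050795))
screen (array([657.39786052, -85.82399998, 289.71489388]), np.float64(42.09501222290474)) (array([ 628.30809323, -142.55541926,  272.52477011]), np.float64(140.99047018000127))
edge [[ 492. -139.]
 [ 483.   90.]
 [ 488.  305.]] [[ 481. -168.]
 [ 474.   25.]
 [ 478.  205.]]
side corner (array([ 440.80686719, -179.1976501 ,  239.22760525]), np.float64(59.41975935209451))
cup (array([401.54815824, -90.13402385,  18.44395946]), np.float64(7.482197103211848)) clip (array([429.24060985, 261.41901535,  10.35598495]), np.float64(6.080302774494923))
[[-0.     0.249  0.968]
 [-0.001  0.968 -0.249]
 [-1.    -0.001 -0.   ]]
```

Emit:
{"fn": "send_rows", "kwargs": {"hand": 0.5, "moves": [[0,0,0,-7.5],[0,0,0,-7.5],[0,0,0,-7.4],[0,-39.7,21.2,0],[0,-39.7,21.2,0],[0,-39.7,21.2,0],[0,-39.7,21.2,0],[0,-39.7,21.2,0]]}}

```text
time: 1.1
tool_pos: [263.8, 325.2, 226.6]
tcp_rot: [-2.271, 1.571, -2.131]
contact_force: [0.9, -0.0, -0.1]
grip_width: 46.0
```

Emit:
{"fn": "send_rows", "kwargs": {"moves": [[0,-39.7,21.2,0],[0,-40.2,10.3,0],[0,-40.2,10.3,0],[0,-40.2,10.3,0],[0,-40.2,10.3,0],[0,-40.2,10.3,0],[0,-40.2,10.3,0],[0,-40.6,-2,0]]}}

```text
time: 2.1
tool_pos: [388.6, 18.1, 226.5]
tcp_rot: [2.044, 1.571, 2.183]
contact_force: [0.5, 0.0, 0.2]
grip_width: 45.8
```

Emit:
{"fn": "send_rows", "kwargs": {"moves": [[0,-40.6,-2,0],[0,-40.6,-2,0],[0,-40.6,-2,0],[0,-40.6,-2,0],[0,-40.6,-2,0],[20,0,0,0],[0,0,0,0]]}}

```text
time: 2.98
tool_pos: [405.3, -182.7, 205.3]
tcp_rot: [2.361, 1.567, 2.499]
contact_force: [0.0, -0.6, 0.2]
grip_width: 46.0
```

```bash
cat > w.py <<'E'
import sys
from h import *
from plant import get_obs,capture
o=get_obs(); c=capture("wrist"); c["tool"]=(o["tool_pos"],o["tcp_rot"]); pickle.dump(c,open(sys.argv[1]+".pkl","wb"))
cv2.imwrite(f"pics/{sys.argv[1]}.png",c["image"][:,:,::-1])
print(o["time"],o["tool_pos"],R.from_euler("xyz",o["tcp_rot"]).as_matrix().round(3),o["contact_force"],o["grip_width"],o["joint_positions"].round(3))
E
python3 w.py w1
```

```text
2.975 [ 405.31818594 -182.69134875  205.33778352] [[-0.003 -0.138  0.99 ]
 [ 0.002  0.99   0.138]
 [-1.     0.003 -0.003]] [ 0.02467774 -0.64418935  0.21670275] 45.99257291938755 [-0.596  0.218  1.762  0.     1.166 -2.305]
```

View pics/w1.png

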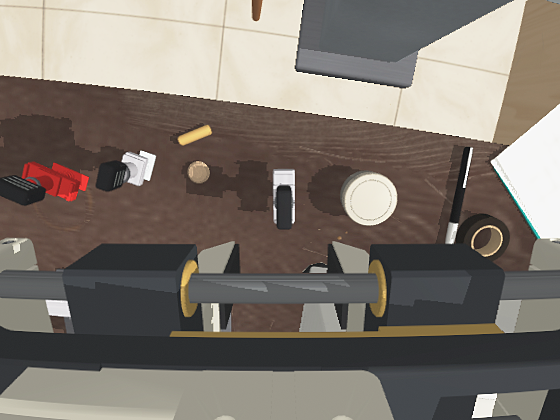

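Run:
```python
from h import *
c=load("w1");T=c["tool"]
N=np.array([407.5,-183,24]); a=np.radians(8);x=np.array([np.cos(a),np.sin(a),0]);z=np.array([0,0,1])
for n,P in [("gripTopEnds",[N+66*z+18*x,N+66*z-18*x]),("barEnds",[N+10*z+28*x,N+10*z-28*x]),("tcp",[T[0]])]: print(n,proj(c,P,T).round(1).tolist())
g=cv2.cvtColor(c["image"],cv2.COLOR_RGB2GRAY)
x0,y0,x1,y1=262,160,308,240
for nm,m,zz in (("dark",g<42,90),("light",g>125,34)):
    m=m[y0:y1,x0:x1].astype(np.uint8)
    m=cv2.morphologyEx(m,cv2.MORPH_OPEN,np.ones((3,3)))
    n,l,s,ce=cv2.connectedComponentsWithStats(m)
    for i in range(1,n):
        if s[i,4]>60: print(nm,s[i]+[x0,y0,0,0,0],ce[i]+[x0,y0])
u=cv2.resize(c["image"][150:245,230:340],None,fx=6,fy=6,interpolation=2); cv2.imwrite("pics/c2.png",u[:,:,::-1])
```

```text
gripTopEnds [[280.8, 228.7], [280.7, 188.5]]
barEnds [[281.0, 221.3], [280.8, 168.2]]
tcp [[281.3, 260.4]]
dark [277 186  14   5  65] [283.58461538 188.12307692]
light [273 170  22  29 420] [283.77142857 179.99285714]
```

View pics/c2.png

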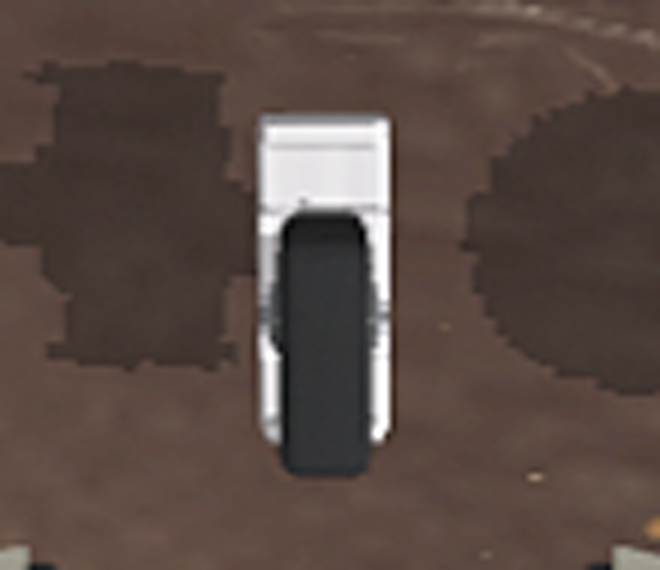

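The crop confirms the grip is square to the jaws (u≈284, rows 185–230), about 2.5 mm off along tool y. I'll correct that, go down and grasp.

Emit:
{"fn": "send_rows", "kwargs": {"moves": [[30,2.5,2,0],[40,0,0,0],[40,0,0,0],[24,0,0,0],[10,0,0,0],[0,0,0,0]]}}

```text
time: 3.78
tool_pos: [408.3, -180.1, 63.0]
tcp_rot: [0.019, 1.571, 0.159]
contact_force: [-0.5, -0.4, 0.4]
grip_width: 46.1
```

Emit:
{"fn": "send_rows", "kwargs": {"hand": 0, "moves": [[0,0,0,0],[0,0,0,0],[0,0,0,0],[0,0,0,0],[0,0,0,0]]}}

```text
time: 4.4
tool_pos: [408.1, -180.3, 62.8]
tcp_rot: [-0.311, 1.57, -0.172]
contact_force: [0.7, -0.2, -0.0]
grip_width: 13.6
```

Emit:
{"fn": "send_rows", "kwargs": {"moves": [[-20,0,0,0],[-40,0,0,0],[-40,0,0,0],[-30,0,0,0],[0,-40,0,0],[0,-45,0,0],[0,-45,0,0],[0,-24,25,0]]}}

```text
time: 5.4
tool_pos: [453.3, -331.6, 192.4]
tcp_rot: [2.823, 1.57, 2.959]
contact_force: [0.4, 0.7, -0.6]
grip_width: 13.7
```

Emit:
{"fn": "send_rows", "kwargs": {"moves": [[0,-24.5,35,0],[0,0,35,0],[0,0,35,0],[0,0,26.7,0],[0,0,0,8],[0,0,0,10],[0,0,0,10],[0,0,0,10]]}}

```text
time: 6.4
tool_pos: [587.7, -335.1, 192.0]
tcp_rot: [2.993, 1.569, 2.463]
contact_force: [0.5, -0.1, -1.0]
grip_width: 14.0
```

Emit:
{"fn": "send_rows", "kwargs": {"moves": [[0,0,0,10],[0,0,0,10],[0,0,0,10],[0,0,0,10],[0,0,0,10],[0,0,0,4.8],[0,0,0,0],[0,0,0,0]]}}

```text
time: 7.4
tool_pos: [587.8, -335.2, 192.4]
tcp_rot: [-2.416, 1.57, 2.389]
contact_force: [0.0, -0.5, -1.2]
grip_width: 14.1
```

```bash
python3 w.py w2
python3 - <<'E'
from h import *
from plant import capture
t=capture("top"); s=capture("side"); w=load("w2")["image"]
pickle.dump(t,open("top2.pkl","wb"));pickle.dump(s,open("side2.pkl","wb"))
a=cv2.resize(t["image"][125:210,230:365],None,fx=2.9,fy=2.9,interpolation=2); b=cv2.resize(s["image"][120:270,230:380],None,fx=2.6,fy=2.6,interpolation=2)
o=np.zeros((560,800,3),np.uint8);o[:a.shape[0],:a.shape[1]]=a[:,:400];o[:390,405:795]=b;o[250:250+300,:400]=cv2.resize(w,(400,300))
cv2.imwrite("pics/c3.png",o[:,:,::-1])
E
```

```text
7.4 [ 587.81481706 -335.18605487  192.35769379] [[-0.001  0.996  0.092]
 [ 0.     0.092 -0.996]
 [-1.    -0.    -0.001]] [ 0.04540344 -0.52775227 -1.17230847] 14.077382116632648 [-0.631  0.653  1.1    0.     1.389 -0.723]
```

View pics/c3.png

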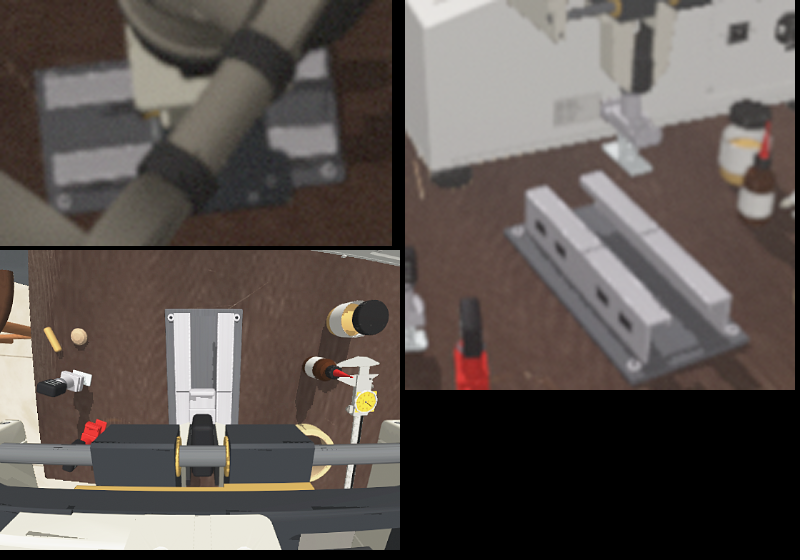

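The nut hangs level in the gripper above the slot, along it (side crop, bar at about (632,150)). The wrist view shows the slot straight ahead with the mid marks at panel (180,390) and (227,390). I'll check the centring from the wrist image.

Run:
```python
from h import *
c=load("w2");T=c["tool"];g=cv2.cvtColor(c["image"],cv2.COLOR_RGB2GRAY).astype(float)
C=np.array([588.6,-334.8,47]);a=np.radians(95.2);x=np.array([np.cos(a),np.sin(a),0]);y=np.array([-x[1],x[0],0])
# lip inner/outer edges by gradient along rows
for r in range(100,180,10):
    row=g[r-2:r+3].mean(0)
    print(r,[int(v) for v in row[226:346:4]])
def f(P,z=47): return plane(c,P,z,T)
for s in (-1,1):
  for xx in (-90,-60,0): print(s,xx,proj(c,[C+x*xx+y*17*s,C+x*xx+y*38*s],T).round(1).tolist())
u=cv2.resize(c["image"][80:240,220:350],None,fx=4.5,fy=3.7,interpolation=2);cv2.imwrite("pics/c4.png",u[:,:,::-1])
```

```text
100 [77, 76, 125, 137, 102, 228, 225, 229, 226, 227, 154, 127, 125, 129, 127, 127, 128, 129, 126, 122, 243, 229, 229, 227, 228, 240, 140, 128, 123, 86]
110 [75, 75, 123, 122, 120, 227, 224, 229, 226, 227, 181, 125, 125, 128, 126, 127, 127, 128, 126, 121, 239, 229, 229, 226, 228, 250, 123, 124, 123, 93]
120 [83, 82, 122, 123, 115, 227, 224, 228, 225, 227, 189, 124, 124, 128, 126, 126, 126, 126, 126, 123, 239, 228, 228, 226, 227, 249, 123, 125, 89, 93]
130 [77, 77, 123, 125, 115, 226, 225, 228, 225, 227, 200, 124, 124, 126, 125, 126, 125, 126, 101, 125, 239, 227, 228, 226, 226, 228, 124, 125, 84, 85]
140 [84, 79, 125, 125, 119, 227, 225, 227, 225, 227, 198, 123, 123, 125, 124, 126, 123, 126, 95, 83, 238, 226, 227, 224, 226, 200, 127, 125, 79, 80]
150 [78, 77, 127, 125, 122, 227, 226, 226, 225, 226, 211, 123, 122, 125, 124, 125, 121, 125, 98, 84, 234, 225, 226, 223, 225, 190, 129, 126, 70, 90]
160 [82, 88, 125, 123, 123, 227, 226, 226, 224, 225, 224, 121, 120, 125, 124, 123, 121, 124, 92, 80, 226, 225, 225, 223, 223, 157, 130, 127, 79, 91]
170 [84, 77, 122, 124, 123, 234, 227, 225, 224, 224, 231, 121, 120, 123, 123, 124, 120, 123, 91, 81, 226, 224, 225, 222, 222, 124, 130, 127, 85, 83]
-1 -90 [[300.1, 285.0], [320.5, 285.0]]
-1 -60 [[300.6, 258.0], [321.5, 258.0]]
-1 0 [[301.5, 199.7], [323.5, 199.7]]
1 -90 [[267.0, 285.0], [246.7, 284.9]]
1 -60 [[266.7, 258.0], [245.8, 257.9]]
1 0 [[265.9, 199.6], [243.9, 199.6]]
```

View pics/c4.png

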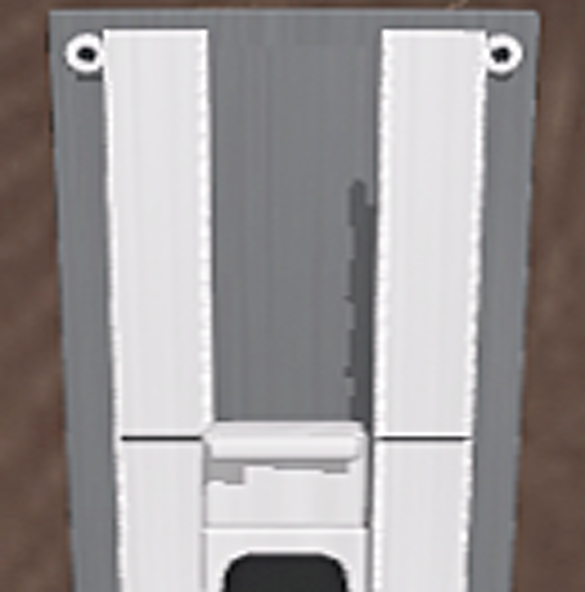

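Slot is parallel to the nut and within about 1 mm sideways (slot centre about 285, nut 283). I'll nudge +1 mm along tool y, then press down.

Emit:
{"fn": "send_rows", "kwargs": {"moves": [[30,1,0,0],[40,0,0,0],[25,0,0,0],[15,0,0,0],[12,0,0,0],[8,0,0,0],[4,0,0,0],[0,0,0,0]]}}

```text
time: 8.55
tool_pos: [589.1, -335.3, 59.4]
tcp_rot: [0.893, 1.57, -0.588]
contact_force: [-2.3, 1.3, 3.0]
grip_width: 13.8
```

Emit:
{"fn": "send_rows", "kwargs": {"moves": [[0,0,0,0],[0,0,0,0]]}}

```text
time: 8.8
tool_pos: [589.1, -335.3, 59.2]
tcp_rot: [0.932, 1.57, -0.548]
contact_force: [-1.6, 0.1, 2.7]
grip_width: 13.8
```

Emit:
{"fn": "send_rows", "kwargs": {"moves": [[1,0,0,-6],[0,0,0,-10],[0,0,0,-10],[0,0,0,-10],[0,0,0,-10],[0,0,0,-10],[0,0,0,-10],[0,0,0,-10]]}}

```text
time: 9.8
tool_pos: [589.8, -335.6, 58.4]
tcp_rot: [-0.306, 1.568, -0.455]
contact_force: [0.1, 1.0, 3.1]
grip_width: 13.5
```

Emit:
{"fn": "send_rows", "kwargs": {"moves": [[0,0,0,-10],[0,0,0,-4],[0,0,0,0],[0,0,0,0]]}}

```text
time: 10.3
tool_pos: [589.7, -335.6, 58.2]
tcp_rot: [-0.606, 1.569, -0.517]
contact_force: [1.7, -0.9, 3.2]
grip_width: 13.7
```

```bash
python3 w.py w3
python3 - <<'E'
from h import *
from plant import capture
s=capture("side"); w=load("w3")["image"]
o=np.zeros((400,800,3),np.uint8);o[:,:400]=cv2.resize(s["image"][150:270,250:370],(400,400),interpolation=2);o[:300,400:]=cv2.resize(w,(400,300),interpolation=3)
cv2.imwrite("pics/c5.png",o[:,:,::-1])
E
```

```text
10.3 [ 589.66547096 -335.59460632   58.23317739] [[ 0.002 -0.089  0.996]
 [-0.001  0.996  0.089]
 [-1.    -0.001  0.002]] [ 1.69639198 -0.93084844  3.20464091] 13.702508359180184 [-0.63   0.772  1.255  0.     1.112 -2.29 ]
```

View pics/c5.png

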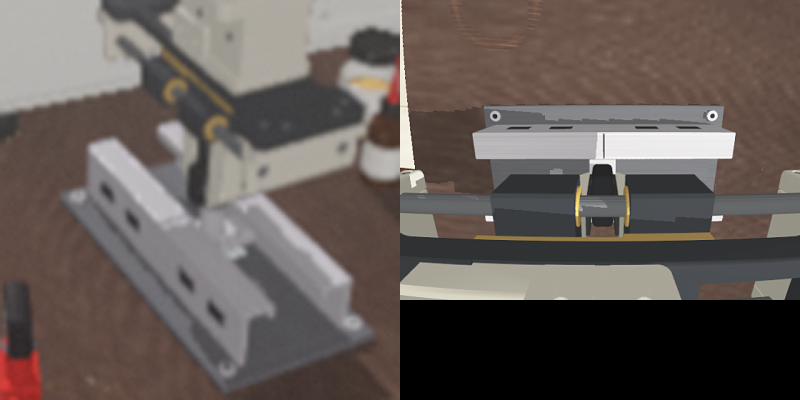

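The nut is under the lips and square across the slot, with steady force. I'll ease it up 7 mm, release, and back off.

Emit:
{"fn": "send_rows", "kwargs": {"moves": [[-2,0,0,0],[-3,0,0,0],[-2,0,0,0],[0,0,0,0],[0,0,0,0]]}}

```text
time: 11.02
tool_pos: [588.8, -335.2, 64.5]
tcp_rot: [2.376, 1.57, 2.467]
contact_force: [2.3, -1.5, 1.9]
grip_width: 13.8
```

Emit:
{"fn": "send_rows", "kwargs": {"hand": 0.5, "moves": [[0,0,0,0],[0,0,0,0],[0,0,0,0],[0,0,0,0]]}}

```text
time: 11.52
tool_pos: [588.7, -335.0, 64.4]
tcp_rot: [2.384, 1.57, 2.474]
contact_force: [0.0, 0.1, -1.6]
grip_width: 45.1
```

Emit:
{"fn": "send_rows", "kwargs": {"moves": [[-10,0,0,0],[-30,0,0,0],[-40,0,0,0],[-40,0,0,0],[-20,0,-30,0],[0,0,-50,0],[0,0,-50,0],[0,0,0,0]]}}

```text
time: 12.52
tool_pos: [456.8, -347.1, 205.9]
tcp_rot: [-2.961, 1.57, -2.873]
contact_force: [1.1, 0.1, 0.1]
grip_width: 46.0
```

```bash
python3 w.py w4
python3 - <<'E'
from h import *
from plant import capture
s=capture("side");t=capture("top"); w=load("w4")["image"]
pickle.dump(t,open("top4.pkl","wb"));pickle.dump(s,open("side4.pkl","wb"))
o=np.zeros((600,800,3),np.uint8);o[:300,:300]=cv2.resize(s["image"][160:260,260:360],(300,300),interpolation=2);o[:300,300:]=cv2.resize(w,None,fx=.9,fy=.9)[:300,:500]
o[300:,:800]=cv2.resize(t["image"][120:210,235:355],(800,600),interpolation=2)[100:400]
cv2.imwrite("pics/c6.png",o[:,:,::-1])
E
```

```text
12.525 [ 456.79397002 -347.13073996  205.90926032] [[-0.    -0.087  0.996]
 [-0.     0.996  0.087]
 [-1.    -0.    -0.   ]] [1.10951887 0.09790932 0.09161184] 46.02645301282449 [-0.783  0.448  1.419 -0.     1.275 -2.441]
```

View pics/c6.png

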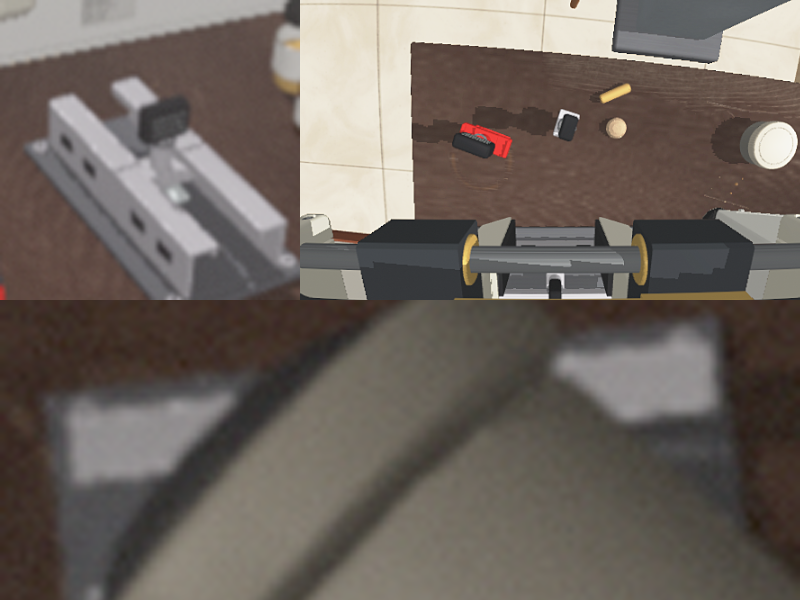

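The side crop shows the nut upright across the slot with its grip above the lips. The short nut is undisturbed. I'll swing the arm out of the top view for a numerical check.

Emit:
{"fn": "send_rows", "kwargs": {"moves": [[0,-40,0,0],[0,-45,-10,0],[0,-45,-10,0],[0,-30,-10,0],[0,0,0,0],[0,0,0,0]]}}

```text
time: 13.42
tool_pos: [445.0, -508.1, 204.2]
tcp_rot: [1.468, 1.57, 1.559]
contact_force: [0.0, 0.4, -0.1]
grip_width: 46.0
```

Run:
```python
from h import *
from plant import capture
s=capture("side");t=capture("top")
pickle.dump(t,open("top5.pkl","wb"));pickle.dump(s,open("side5.pkl","wb"))
C=np.array([589,-335,0]);a=np.radians(5.2);x=np.array([np.cos(a),np.sin(a),0]);y=np.array([-x[1],x[0],0]);z=np.array([0,0,1])
A=cv2.resize(s["image"][160:260,260:360],(400,400),interpolation=2);B=cv2.resize(t["image"][130:205,255:330],(400,400),interpolation=2)
def dr(I,c,off,f,h,col):
    P=[C+z*(h+hh)+x*18*i+y*7*j for hh in (38,66) for i,j in((-1,-1),(-1,1),(1,1),(1,-1))]
    p=((proj(c,P)-off+.5)*f).astype(int)
    for q in p: cv2.circle(I,tuple(int(v) for v in q),3,col,-1)
dr(A,s,[260,160],4,28,(255,0,0));dr(A,s,[260,160],4,19,(0,255,0));dr(B,t,[255,130],400/75,28,(255,0,0))
cv2.imwrite("pics/c7.png",np.hstack([A,B])[:,:,::-1])
for n,c in(("0",load("top")),("5",t)):
    g=cv2.cvtColor(c["image"],cv2.COLOR_RGB2GRAY)[243:270,290:312]
    m=(g>75).astype(np.uint8); M=cv2.moments(m,True); u=[M["m10"]/M["m00"]+290,M["m01"]/M["m00"]+243]; print("short",u,plane(c,[u],40)[0].round(1))
```

```text
short [298.8333333333333, 254.8921568627451] [ 402.9 -337.3   40. ]
short [299.04464285714283, 255.25] [ 402.2 -337.7   40. ]
```

View pics/c7.png

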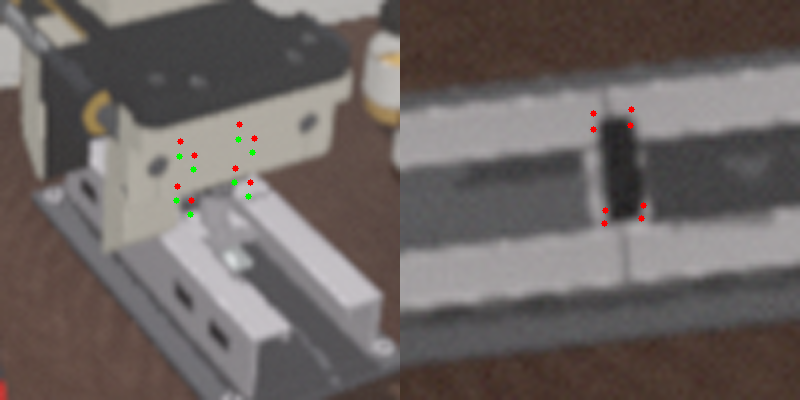

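Run:
```python
from h import *
s,t=load("side4"),load("top5")
def dark(c,b,th):
    x0,y0,x1,y1=b;g=cv2.resize(cv2.cvtColor(c["image"],cv2.COLOR_RGB2GRAY)[y0:y1,x0:x1],None,fx=4,fy=4,interpolation=2)
    k=max(cv2.findContours((g<th).astype(np.uint8),0,2)[0],key=cv2.contourArea).astype(np.float32)
    r=cv2.boxPoints(cv2.minAreaRect(k)); return (r+.5)/4-.5+[x0,y0],cv2.boundingRect(k)
a,_=dark(t,(288,148,306,176),58); P=plane(t,a,94)
print("top grip",P.mean(0).round(1),np.linalg.norm(np.diff(P,axis=0),axis=1).round(1),(P[1]-P[0]).round(1))
b,bb=dark(s,(302,188,328,212),62); print("side",b.round(1).tolist())
x0=np.array([bb[0],bb[1],bb[0]+bb[2],bb[1]+bb[3]])/4+[302,188,302,188]
C=np.array([589,-335,0.]);an=np.radians(5.2);x=np.array([np.cos(an),np.sin(an),0]);y=np.array([-x[1],x[0],0])
for h in (19,24,28,32):
    q=proj(s,[C+[0,0,h+hh]+x*18*i+y*7*j for hh in(38,66) for i in(-1,1) for j in(-1,1)]); print(h,q.min(0).round(1),q.max(0).round(1))
print("seen",x0)
```

```text
top grip [ 585.4 -336.8   94. ] [12.2 35.2 12.2] [  1.2 -12.2   0. ]
side [[302.6, 200.8], [316.4, 188.7], [322.5, 195.6], [308.7, 207.7]]
19 [303.7 194.3] [322.7 213. ]
24 [303.8 192.3] [322.9 211.1]
28 [303.9 190.7] [323.  209.5]
32 [304.  189.1] [323.2 207.9]
seen [306.75 193.25 322.75 207.5 ]
```

```bash
python3 -c "
from plant import close_job
print(close_job())"
```

```text
the job is handed in; nothing more can be done
None
```

The long nut is fitted in the channel across the slot at mid-length, and I handed the job in at about 13.5 s. I let it in lengthwise, pressed it down to about 19–20 mm above the channel origin and gave it a quarter turn. I then eased it up 7 mm, let go and swung the arm clear.

Last checks:
- **Position:** the grip sits on the mid marks, within about 2 mm along the slot. It is about 3.5 mm off the centre line by the top view, against a limit of 8 mm.
- **Angle:** it is square across the slot to within about 1° and looks upright. I did not measure its tilt.
- **Height:** the side view fits an origin height of about 28 mm. The mask is coarse, good to perhaps 3 mm, so it rules out the pressed-down height but does not by itself prove the 26–30 mm range.
- **Short nut:** it moved less than 1 mm, which is within measuring error.
- **Forces:** the readings between moves stayed under about 5 N, and the robot ended clear of everything.

No check failed. The one disagreement is sideways: before insertion the wrist camera put the nut within about 1 mm of the slot centre. The 3.5 mm seen afterwards fits the roughly 4 mm of play in the grooves.

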